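# Clamp a covered deep-well block on the orbital shaker

## Task

The covered sample block stands in its nest on the orbital shaker, with the hold-down clamp still open. With a finger, push the steel clamp strap round until its rubber foot stands over the middle of the blue pad on the block's cover, then push the red cam lever all the way down so that the foot holds the block, and let go of everything. Nothing needs picking up: leave the block where it sits and do not disturb the bottle, the dish or the tube rack beside the shaker.

Things in the scene. Friction and masses are not known exactly. Their poses are not given: they have to be found in the camera images.
- shaker: white bench orbital shaker, switched off, fixed; housing 280 (its x) x 250 (its y) mm, platform top 102 mm above the bench. Origin under its centre at bench height, z up. The nest's centre is at (0, -30) mm and the upright axis of the clamp post at (0, 85) mm in its frame
- block: white deep-well block with silver cover, 128 (its x) x 86 (its y) x 46 mm, 0.3 to 0.5 kg, loose, lying between the low corner angles (12 mm high) of the nest with about 2 mm play. Origin at the centre of its underside, 104 mm above the bench
- pad (a point): centre of the top face of the round blue pad (38 mm across, 2 mm thick) in the middle of the block's cover, 152 mm above the bench
- swing (a joint): angle of the clamp strap about the upright post axis, rad; 0 = strap lies along the shaker's -y, foot over the nest's centre; positive = swung aside, counterclockwise from above (1.57 = along the shaker's +x). Starts between 1.05 and 1.7, can go 0.8 past 0 on the other side; there is no stop at 0. Friction: it stays where it is left, and needs about 1.5 N at its end; the cam lever turns round with it
- bar: the clamp strap: flat steel bar 24 mm wide, 8 mm thick, level, lying from 27 mm behind the post axis to 125 mm in front of it; underside 182 mm and top 190 mm above the bench with the lever up, 6.5 mm lower with it down. Origin on the post axis at bench height; -y of its frame points along the bar to the foot. It carries the foot
- foot: the clamp's sprung foot, 115 mm from the post axis: black rubber foot 20 mm across and 13 mm high, above it a steel spindle 10 mm across that passes through the bar and stands 22 mm proud of its top (nut around it 19 mm across). Origin at the centre of the rubber's underside, 3.5 mm above the pad with the lever up; with the lever down the spring presses it on the pad with about 12 N
- foot_tip (a point): centre of the rubber foot's underside
- pin (a point): middle of the lever's cross pin, on the post axis, 203 mm above the bench
- lever (a joint): angle of the cam lever, rad; 0 = fully open, when it leans 62 degrees above level, over the side away from the foot; 1.0 = fully down against its stop, 5 degrees above level. Starts between 0 and 0.2, stays where it is left, and needs about 4 N at the red grip
- lever_grip (a point): middle of the upper face of the lever's red grip (22 mm wide, 46 mm long, 12 mm thick), 70 mm out from the pin along the lever and 7 mm above its centre line; the lever ends 93 mm from the pin
- bottle_mid (a point): centre of the amber glass reagent jar, 64 mm across, 125 mm tall, loose on the bench
- dish_mid (a point): centre of the yellow Petri dish, 94 mm across, 15 mm tall, loose on the bench
- tubes_mid (a point): middle of the white tube rack, 55 x 105 mm, 93 mm tall with its capped tubes, loose on the bench; the point is 45 mm above its underside

How it is judged:
By the outcome, as a careful person would: the job done as asked, in the order asked, and still so for the second after the job is handed in, with the robot touching nothing.
It also fails if it takes over 48 s, if anything falls off the work surface, if the arm or the gripper's body presses on something with over 40 N, if the wrist force passes 120 N, or if a joint passes its speed limit or range.

## Robot

A 7-joint arm with a two-finger parallel gripper is mounted at the origin on the work surface. World frame = base frame: x ahead of the robot, y to its left, z up, the work surface at z = 0. Lengths are in m, angles in rad, forces in N, time in s.
With the tool pointing down it reaches from about 0.4 to 0.875 m from the base axis. Payload 6.5 kg.
Tool frame: the origin (TCP) lies between the finger pads; the fingertips stand 22 mm ahead of it and the grasp point (between the pads) lies 3 mm ahead of it; z points along the fingers, x is the direction in which the jaws open and shut, and the axes are right-handed (so a half turn about z gives the same grasp; the last joint's range is limited). The gripper opens to 85 mm and grips with 20 to 120 N. Pads are 22 mm wide; open, the fingers measure 114 mm over their backs; the gripper's body (76 mm by 85 mm) begins 54 mm behind the grasp point. The pads swing forward as they close: fully open they stand 13 mm farther back than shut.
Start: joints at [-1.189, 0.536, -0.004, 1.538, 0.003, 1.067, -0.071], TCP at [0.281, 0.586, 0.222] pointing down, gripper open.
Joint ranges: [-2.7, 2.7], [-0.37, 2.16], [-1.27, 1.26], [0.24, 2.4], [-1.31, 4.45], [0.19, 1.91], [-2.76, 2.76]. Speed limits (rad/s): [2.39, 2.39, 3.14, 3.14, 3.14, 3.14, 3.14].

## Interface

Orientations are given as [roll, pitch, yaw] about the fixed x, y, z axes, in that order (R = Rz(yaw) Ry(pitch) Rx(roll)).
In Python, from cell import env, eyes gives the robot as it stands.
- The arm moves only by the tool send_rows, never from a script. Its argument "steps" is a list of rows, each an object of numbers: "dx", "dy", "dz": the shift along the tool's x, y, z in mm; "turn": the turn about the tool's z in degrees; "jaw": the finger opening in mm, from 0 to 85.4. A call has exactly 10 rows; each row shifts and turns the pose as measured when the row begins, along the tool's axes as they then stand; what a row does not reach is not made up. A row lasts 1/8 s, in which the tool goes at most 62.5 mm and 10.7 degrees, less where a joint would pass 70% of its speed; a pose out of reach is approached as far as the arm can. A call with a gripper value outside its range is refused whole. The fingers move at their own pace and stop on an object; "grip_force" is the grip in N (left out, the last holds). Time passes only in rows, so rows that do not move let the fingers close, or fill a call up. It gives the time, the measured TCP pose, the force and the opening at its end, in the units of the state.
- env.observe(): the state, without advancing time (a new reading comes with each control period).
- eyes.read_camera(name): name is "side" or "top" or "wrist"; returns the picture (420x560x3 uint8, red, green, blue); there is no depth.
- eyes.calibration(name): a dict with "mtx" (3x3 intrinsics, pixels), "dist" ([k1, k2, p1, p2, k3] as OpenCV has them; the pictures are not rectified), "rvec" (rotation vector, rad) and "tvec" (3), from world to camera coordinates, as OpenCV has them. Camera axes: x right, y down, z forward; pixel columns grow to the right and rows downward; lengths in m; the calibration is good to about 2 mm. A picture is of the moment at which its call begins: read the wrist's pose just before it. calibration takes no time and is no camera call; for the wrist camera it gives the pose at the moment of the call.
- env.close_job(): hands the job in, once; it reports no verdict.
The state is a dict: "time_s": time; "joint_positions": joint angles; "dq": joint speeds; "joint_efforts": joint torques, N m; "eef_pos": TCP position; "eef_rot": TCP orientation; "ft_force": force on the tool from outside, world axes, zero at the start; "wrist_torque": the same for the moment, N m; "finger_gap": opening from 0.0 (shut) to 1.0 (fully open).
Only numpy, scipy, OpenCV 4.12 (cv2) and the standard library are available. Lean on these libraries where they do the work, as an engineer would, in place of code of your own. Each camera call takes 0.05 s, during which the arm holds its last target. There are 200 camera calls.

## Working session

There is one attempt and no reset: what is moved stays moved. The work goes in short steps, Python scripts to look and compute and a tool call to move; the robot and the scene stay as the last step left them, time stands still between calls to the robot, and variables do not carry over. Pictures are saved under pics/ and viewed, about 8 in all and at most 12, crops included, and the job is handed in when it is done.

Besides the shell and the picture viewer there is one more tool, called after "Emit:" as a command line: name --argument value ..., lists and objects as JSON in quotes. send_rows: Moves the arm, as the interface text tells. Its arguments: {"type":"object","properties":{"steps":{"type":"array","items":{"type":"object","properties":{"dx":{"type":"number"},"dy":{"type":"number"},"dz":{"type":"number"},"turn":{"type":"number"},"jaw":{"type":"number"}}}},"grip_force":{"type":"number"}},"required":["steps"]}

```bash
mkdir -p pics; cat > h.py <<'E'
import numpy as np,cv2
from cell import env,eyes
def save(n,f):
    im=eyes.read_camera(n); cv2.imwrite(f,im[:,:,::-1]); return im
def cal(n):
    c=eyes.calibration(n); return [np.array(c[k],float) for k in("mtx","dist","rvec","tvec")]
def ray(n,uv,z,c=None):
    K,d,r,t=c or cal(n); R=cv2.Rodrigues(r)[0]
    p=cv2.undistortPoints(np.array([[uv]],float),K,d)[0,0]
    o=-R.T@t.ravel(); v=R.T@np.array([p[0],p[1],1]); return o+v*(z-o[2])/v[2]
def proj(n,P):
    K,d,r,t=cal(n); return cv2.projectPoints(np.array(P,float).reshape(-1,3),r,t,K,d)[0][:,0]
E
python3 - <<'E'
from h import *
a=save("top","pics/top1.png");b=save("side","pics/side1.png")
for n in("top","side"):
    K,d,r,t=cal(n);R=cv2.Rodrigues(r)[0];print(n,(-R.T@t.ravel()).round(3),R[2].round(3))
s=env.observe();print({k:np.round(s[k],3) for k in s})
E
```

```text
top [ 0.54  -0.002  1.175] [ 0.112 -0.011 -0.994]
side [ 1.271 -0.377  0.756] [-0.677  0.38  -0.63 ]
{'time_s': np.float64(0.1), 'joint_positions': array([-1.189,  0.537, -0.004,  1.539,  0.003,  1.067, -0.071]), 'dq': array([-0.001, -0.002,  0.   , -0.004,  0.001, -0.   ,  0.   ]), 'joint_efforts': array([ 3.0000e-03, -5.8457e+01,  1.0520e+00, -2.5978e+01,  1.3000e-02,
        4.0000e-03, -0.0000e+00]), 'eef_pos': array([0.281, 0.585, 0.222]), 'eef_rot': array([3.141e+00, 2.000e-03, 1.123e+00]), 'ft_force': array([-0.003, -0.165, -0.756]), 'wrist_torque': array([-0.026,  0.012,  0.022]), 'finger_gap': np.float64(0.999)}
```

View pics/top1.png

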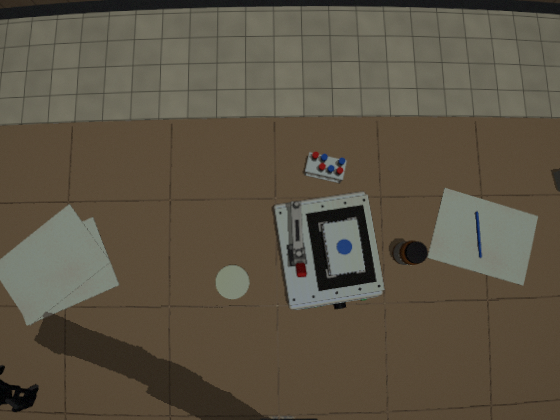

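View pics/side1.png

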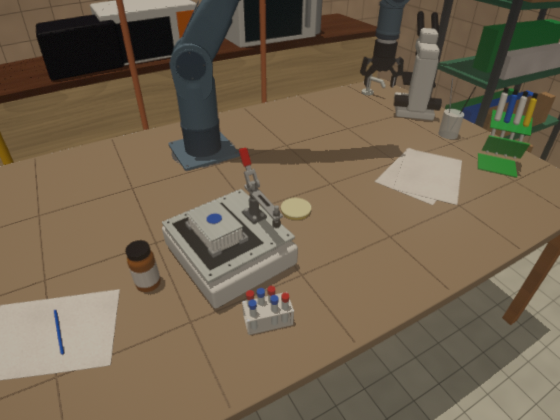

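The top view shows the shaker at about (330,250), the strap running up the image from the post at about (297,250) to the foot at (296,207), the blue pad at (344,247) and the red grip at (301,270). The side view agrees. I'll enlarge both.

```bash
python3 - <<'E'
import cv2,numpy as np
a=cv2.imread("pics/top1.png")[185:315,265:395];b=cv2.imread("pics/side1.png")[140:300,150:310]
a=cv2.resize(np.clip(a*1.5,0,255).astype('uint8'),(520,520),interpolation=cv2.INTER_CUBIC)
cv2.imwrite("pics/c1.png",cv2.resize(a,(600,600)));
cv2.imwrite("pics/c2.png",cv2.resize(b,(600,600),interpolation=cv2.INTER_CUBIC))
E
```

```text
(no output)
```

View pics/c1.png

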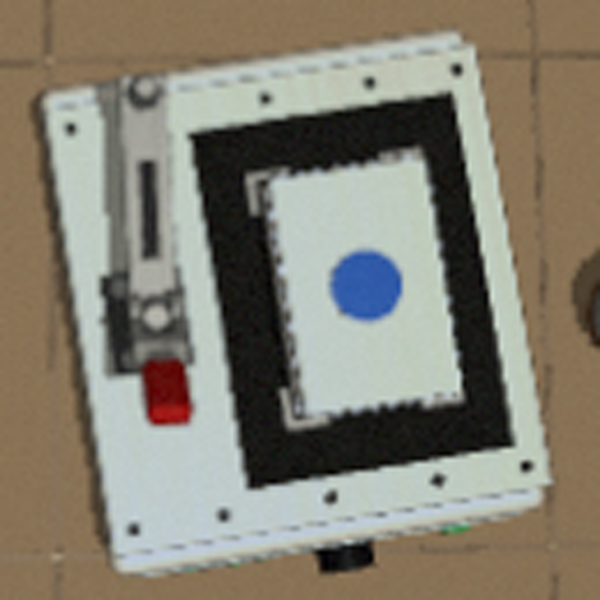

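View pics/c2.png

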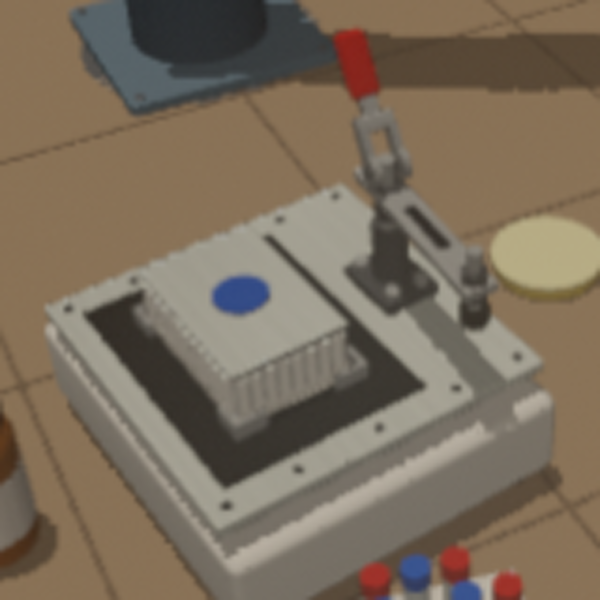

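c1 shows the platform screws at (70,128), (457,69), (527,466) and (133,529). The pad is at (367,286), the pin at (155,317), the spindle top at about (147,88) and the grip at about (167,392). In c2 the pad is at (241,295), the spindle top at (475,255) and the lever tip at (350,35).

```bash
python3 - <<'E'
from h import *
A=lambda u,v:(265+u/600*130-.4,185+v/600*130-.4)
B=lambda u,v:(150+u/600*160-.4,140+v/600*160-.4)
S=[ray("top",A(*p),.102) for p in[(70,128),(457,69),(527,466),(133,529)]]
S=np.array(S)[:,:2];print(S.round(4));c=S.mean(0)
ex=(S[0]+S[1]-S[2]-S[3]);yaw=np.arctan2(ex[1],ex[0]);ey=(S[0]+S[3]-S[1]-S[2]);print("yaws",np.degrees(yaw),np.degrees(np.arctan2(-ey[0],ey[1])),"c",c, np.linalg.norm(ex)/2,np.linalg.norm(ey)/2)
pad=ray("top",A(367,286),.152);print("pad",pad,ray("side",B(241,295),.152))
R=lambda a:np.array([[np.cos(a),-np.sin(a)],[np.sin(a),np.cos(a)]])
print("nest",c+R(yaw)@[0,-.03],"post",c+R(yaw)@[0,.085])
print("pin",ray("top",A(155,317),.203));print("spindle",ray("top",A(147,88),.212),ray("side",B(475,253),.212))
for n in("bottle",):print(ray("top",(413,252),.125))
print("rack",ray("top",(326,166),.09),"dish",ray("top",(232,282),.015))
E
```

```text
[[ 0.666  -0.0109]
 [ 0.6963 -0.2294]
 [ 0.4742 -0.2607]
 [ 0.4444 -0.042 ]]
yaws 8.007371091500223 7.828755676159474 c [ 0.57025193 -0.13579275] 0.22403865107108306 0.22065561454031798
pad [ 0.57366364 -0.16644792  0.152     ] [ 0.57750206 -0.16709454  0.152     ]
nest [ 0.57443095 -0.16550026] post [ 0.55841139 -0.05162149]
pin [ 0.55827039 -0.05116216  0.203     ]
spindle [ 0.67277312 -0.04896884  0.212     ] [ 0.67727316 -0.05004485  0.212     ]
[ 0.55751851 -0.34601519  0.125     ]
rack [ 0.78913804 -0.13529045  0.09      ] dish [0.48590896 0.12216303 0.015     ]
```

Pad at about (0.575,-0.167). Post at (0.558,-0.051). The strap points at about 1° in world and has to reach about -82°. I'll close the jaws and move over beside the strap's +y side.

Emit:
send_rows --steps '[{"dx": -33,"dy": 53,"dz": 0,"jaw": 0},{"dx": -33,"dy": 53,"dz": 0,"jaw": 0},{"dx": -33,"dy": 53,"dz": 0,"jaw": 0},{"dx": -33,"dy": 53,"dz": 0,"jaw": 0},{"dx": -33,"dy": 53,"dz": 0,"jaw": 0},{"dx": -33,"dy": 53,"dz": 0,"jaw": 0},{"dx": -33,"dy": 53,"dz": 0,"jaw": 0},{"dx": -33,"dy": 53,"dz": 0,"jaw": 0},{"dx": -33,"dy": 53,"dz": 0,"jaw": 0},{"dx": 0,"dy": 0,"dz": 0,"jaw": 0}]'

```text
validation failed for argument at $.st...
```

Emit:
send_rows --steps '[{"dx": -33,"dy": 53,"dz": 0,"turn": 0,"jaw": 0},{"dx": -33,"dy": 53,"dz": 0,"turn": 0,"jaw": 0},{"dx": -33,"dy": 53,"dz": 0,"turn": 0,"jaw": 0},{"dx": -33,"dy": 53,"dz": 0,"turn": 0,"jaw": 0},{"dx": -33,"dy": 53,"dz": 0,"turn": 0,"jaw": 0},{"dx": -33,"dy": 53,"dz": 0,"turn": 0,"jaw": 0},{"dx": -33,"dy": 53,"dz": 0,"turn": 0,"jaw": 0},{"dx": -33,"dy": 53,"dz": 0,"turn": 0,"jaw": 0},{"dx": -33,"dy": 53,"dz": 0,"turn": 0,"jaw": 0},{"dx": 0,"dy": 0,"dz": 0,"turn": 0,"jaw": 0}]'

```text
time_s: 1.35
eef_pos: [0.5831, 0.1069, 0.218]
eef_rot: [-3.14, 0.006, 1.126]
ft_force: [-0.2, 0.8, -0.5]
finger_gap: 0.003
```

Emit:
send_rows --steps '[{"dx": 0,"dy": 0,"dz": 0,"turn": 10.6,"jaw": 0},{"dx": 0,"dy": 0,"dz": 0,"turn": 10.6,"jaw": 0},{"dx": 0,"dy": 0,"dz": 0,"turn": 10.6,"jaw": 0},{"dx": 0,"dy": 0,"dz": 0,"turn": 10.6,"jaw": 0},{"dx": 0,"dy": 0,"dz": 0,"turn": 10.6,"jaw": 0},{"dx": 0,"dy": 0,"dz": 0,"turn": 10.6,"jaw": 0},{"dx": 25,"dy": 30,"dz": 5,"turn": 0,"jaw": 0},{"dx": 25,"dy": 30,"dz": 5,"turn": 0,"jaw": 0},{"dx": 24,"dy": 30,"dz": 10,"turn": 0,"jaw": 0},{"dx": 0,"dy": 0,"dz": 0,"turn": 0,"jaw": 0}]'

```text
time_s: 2.6
eef_pos: [0.653, 0.025, 0.192]
eef_rot: [3.141, 0.015, 0.01]
ft_force: [-0.1, 0.3, -0.1]
finger_gap: -0.004
```

Emit:
send_rows --steps '[{"dx": 0,"dy": 20,"dz": -1,"turn": 0,"jaw": 0},{"dx": 0,"dy": 20,"dz": -1,"turn": 0,"jaw": 0},{"dx": 0,"dy": 9,"dz": 0,"turn": 0,"jaw": 0},{"dx": 0,"dy": 5,"dz": 0,"turn": 0,"jaw": 0},{"dx": 2.3,"dy": 13.4,"dz": 0,"turn": 8,"jaw": 0},{"dx": 2.3,"dy": 13.4,"dz": 0,"turn": 8,"jaw": 0},{"dx": 2.3,"dy": 13.4,"dz": 0,"turn": 8,"jaw": 0},{"dx": 2.3,"dy": 13.4,"dz": 0,"turn": 8,"jaw": 0},{"dx": 2.3,"dy": 13.4,"dz": 0,"turn": 8,"jaw": 0},{"dx": 0,"dy": 0,"dz": 0,"turn": 0,"jaw": 0}]'

```text
time_s: 3.85
eef_pos: [0.6454, -0.0948, 0.1949]
eef_rot: [3.135, 0.015, -0.702]
ft_force: [-0.8, -0.2, 1.0]
finger_gap: 0.002
```

```bash
python3 - <<'E'
from h import *
s=env.observe();t=s["eef_pos"];th=s["eef_rot"][2];P=np.array([.5583,-.0515]);v=t[:2]-P
e=np.array([np.cos(th),np.sin(th)]);print("yaw",np.degrees(th),"r",v@e,"d",v@[-e[1],e[0]],"z",t[2])
a=save("top","pics/t2.png")[185:315,265:395];b=save("side","pics/s2.png")[140:300,150:310]
a=np.clip(a*1.5,0,255).astype('uint8')
cv2.imwrite("pics/c3.png",np.hstack([cv2.resize(i,(400,400),interpolation=cv2.INTER_CUBIC) for i in(a,b)])[:,:,::-1])
E
```

```text
yaw -40.23001057618558 r 0.09449880391902571 d 0.023162762838898163 z 0.1949078595406649
```

View pics/c3.png

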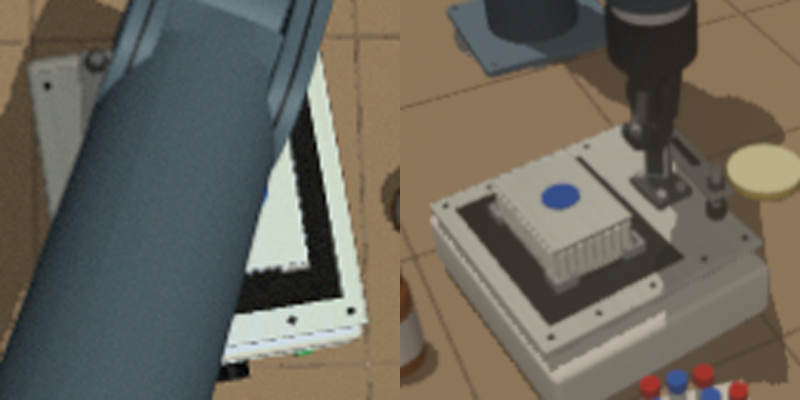

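```bash
python3 - <<'E'
from h import *
s=env.observe();t=s["eef_pos"]
for P in (t,t-[0,0,.022],[.558,-.0515,.203],[.675,-.049,.212]):
    u=proj("side",P)[0];print(u, 400+(u-[150,140])*2.5)
print(s["joint_positions"].round(3),s["time_s"],t, s["eef_rot"])
im=save("side","pics/s3.png");w=save("wrist","pics/w3.png")
cv2.imwrite("pics/c4.png",np.hstack([cv2.resize(im[80:290,180:340],(400,525)),cv2.resize(w,(400,300))[:, :] if 0 else cv2.copyMakeBorder(cv2.resize(w,(400,300)),0,225,0,0,cv2.BORDER_CONSTANT)])[:,:,::-1])
E
```

```text
[253.25505822 211.04436297] [658.13764554 577.61090744]
[253.59244355 218.35116246] [658.98110889 595.87790614]
[252.5780907  183.60419375] [656.44522674 509.01048437]
[276.18822245 206.37427269] [715.47055612 565.93568174]
[-0.302  0.638  0.576  1.566 -0.383  1.068 -0.323] 3.95 [ 0.64603192 -0.09304558  0.1948162 ] [ 3.13658387  0.01504369 -0.69832457]
```

View pics/c4.png

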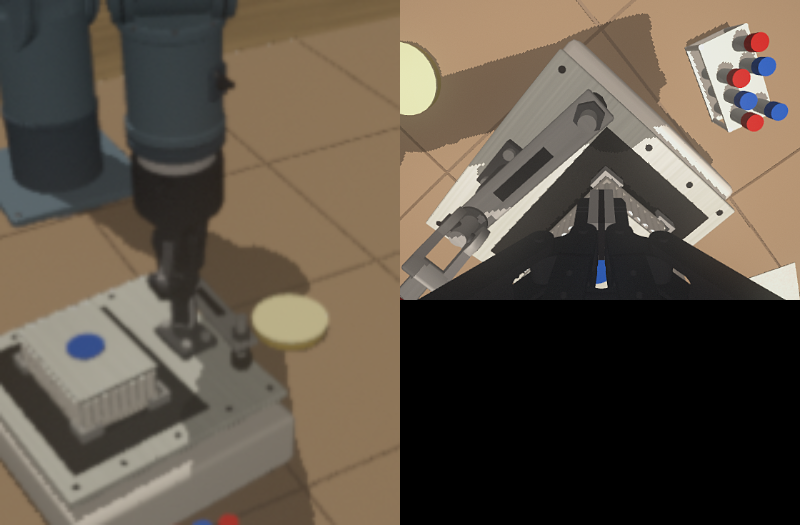

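The strap hasn't moved. The spindle is still at full-frame side pixel (276,210), yet the fingers are already on the nest side. I need to know how they got past it, so I'll check the tip geometry in the wrist and side views.

```bash
python3 - <<'E'
from h import *
from scipy.spatial.transform import Rotation as Ro
s=env.observe();t=s["eef_pos"];R=Ro.from_euler("xyz",s["eef_rot"]).as_matrix()
for L in(0,10,22,35):print("tip",L,proj("wrist",t+R@[0,0,L/1e3])[0].round(1),proj("side",t+R@[0,0,L/1e3])[0].round(1))
for n,P in dict(spin=[.675,-.0495,.212],spin175=[.675,-.0495,.175],pin=[.558,-.0515,.203],pad=[.5755,-.1667,.152],corner=[.6427,-.1337,.152]).items():print(n,proj("wrist",P)[0].round(1),proj("side",P)[0].round(1))
c=eyes.calibration("wrist");r=cv2.Rodrigues(np.array(c["rvec"],float))[0];print("wristcam",-r.T@np.array(c["tvec"]).ravel(),t)
w=cv2.imread("pics/w3.png")[:,:,::-1];sd=cv2.imread("pics/s3.png")
cv2.imwrite("pics/c5.png",np.hstack([cv2.resize(w[100:420,0:400][:,:,::-1] if 0 else w[100:420,0:400],(500,400),interpolation=cv2.INTER_CUBIC)[:,:,::1],cv2.resize(sd[170:250,220:280],(300,400),interpolation=cv2.INTER_CUBIC)[:,:,::-1]])[:,:,::-1])
E
```

```text
tip 0 [281.  275.8] [253.3 211.1]
tip 10 [281.  265.6] [253.5 214.4]
tip 22 [281.1 254.8] [253.7 218.3]
tip 35 [281.1 244.3] [253.9 222.4]
spin [265.  175.6] [276.  206.4]
spin175 [269.6 156.2] [276.  218.9]
pin [ 84.2 327.1] [252.6 183.6]
pad [272.1 377.3] [213.7 217.7]
corner [321.5 289.6] [237.6 229.8]
wristcam [ 0.70260475 -0.02908911  0.34488875] [ 0.6460865  -0.09283409  0.19472642]
```

View pics/c5.png

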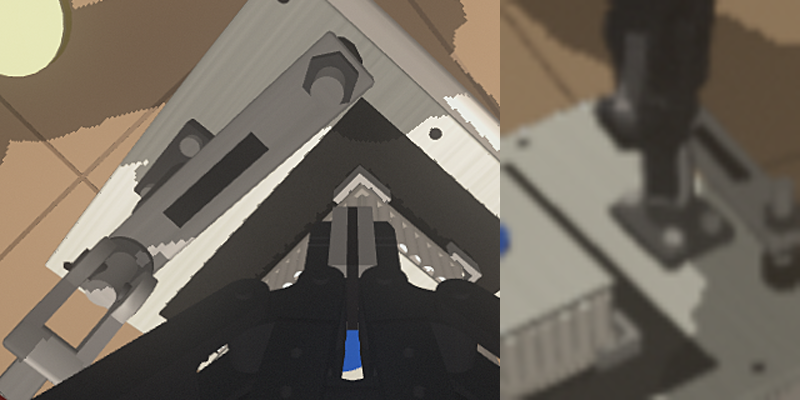

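```bash
python3 - <<'E'
from h import *
from scipy.spatial.transform import Rotation as Ro
s=env.observe();t=s["eef_pos"];R=Ro.from_euler("xyz",s["eef_rot"]).as_matrix()
for y in(-11,0,11):
  for L in(-10,0,10,22):print(y,L,proj("wrist",[t+R@[x/1e3,y/1e3,L/1e3] for x in(-10,10)]).round(1).tolist())
# swing from the wrist/side spindle
print(ray("wrist",(262,168),.212),ray("side",(276.2,207),.212))
E
```

```text
-11 -10 [[257.6, 264.6], [304.5, 264.6]]
-11 0 [[258.9, 254.2], [303.2, 254.3]]
-11 10 [[260.1, 245.0], [302.1, 245.1]]
-11 22 [[261.4, 235.1], [300.8, 235.2]]
0 -10 [[258.1, 287.1], [303.9, 287.2]]
0 0 [[259.4, 275.8], [302.7, 275.8]]
0 10 [[260.5, 265.6], [301.6, 265.7]]
0 22 [[261.7, 254.7], [300.4, 254.8]]
11 -10 [[258.6, 308.5], [303.4, 308.6]]
11 0 [[259.8, 296.3], [302.2, 296.4]]
11 10 [[260.9, 285.3], [301.1, 285.4]]
11 22 [[262.1, 273.6], [300.0, 273.6]]
[ 0.67600749 -0.04662174  0.212     ] [ 0.67699101 -0.05006131  0.212     ]
```

The wrist and side views put the shut fingertips at or slightly behind the TCP, where the description says 22 mm ahead. They must have passed just over the bar. I'll go back over it high and come down lower this time.

Emit:
send_rows --steps '[{"dx": 0,"dy": 0,"dz": -20,"turn": 0,"jaw": 0},{"dx": 0,"dy": 0,"dz": -20,"turn": 0,"jaw": 0},{"dx": 0,"dy": 0,"dz": -8,"turn": -10,"jaw": 0},{"dx": 0,"dy": 0,"dz": 0,"turn": -10,"jaw": 0},{"dx": 0,"dy": 0,"dz": 0,"turn": -10,"jaw": 0},{"dx": 0,"dy": 0,"dz": 0,"turn": -10,"jaw": 0},{"dx": 2,"dy": -35,"dz": 0,"turn": -2,"jaw": 0},{"dx": 2,"dy": -35,"dz": 0,"turn": 0,"jaw": 0},{"dx": 2,"dy": -35,"dz": 0,"turn": 0,"jaw": 0},{"dx": 0,"dy": 0,"dz": 0,"turn": 0,"jaw": 0}]'

```text
time_s: 5.3
eef_pos: [0.6527, 0.0165, 0.2606]
eef_rot: [-3.136, -0.002, 0.07]
ft_force: [-0.8, -0.6, 0.1]
finger_gap: 0.003
```

Emit:
send_rows --steps '[{"dx": 0,"dy": 0,"dz": 25,"turn": 3,"jaw": 0},{"dx": 0,"dy": 0,"dz": 25,"turn": 0,"jaw": 0},{"dx": 0,"dy": 0,"dz": 25,"turn": 0,"jaw": 0},{"dx": 0,"dy": 0,"dz": 14,"turn": 0,"jaw": 0},{"dx": 0,"dy": 0,"dz": 0,"turn": 0,"jaw": 0},{"dx": 0,"dy": 0,"dz": 0,"turn": 0,"jaw": 0},{"dx": 0,"dy": 0,"dz": 0,"turn": 0,"jaw": 0},{"dx": 0,"dy": 0,"dz": 0,"turn": 0,"jaw": 0},{"dx": 0,"dy": 0,"dz": 0,"turn": 0,"jaw": 0},{"dx": 0,"dy": 0,"dz": 0,"turn": 0,"jaw": 0}]'

```text
time_s: 6.55
eef_pos: [0.6585, 0.0118, 0.1796]
eef_rot: [-3.139, -0.015, 0.016]
ft_force: [0.6, -0.7, 0.3]
finger_gap: -0.0
```

```bash
python3 - <<'E'
from h import *
s=env.observe();t=s["eef_pos"];print(t,s["eef_rot"])
b=save("side","pics/s4.png")[150:250,220:340];w=save("wrist","pics/w4.png")
for L in(-10,0,10,22):print(L,((proj("side",t-[0,0,L/1e3])[0]-[220,150])*4).round(0))
cv2.imwrite("pics/c6.png",np.hstack([cv2.resize(b,(480,400),interpolation=cv2.INTER_CUBIC),cv2.copyMakeBorder(cv2.resize(w,(320,240)),0,160,0,0,0)])[:,:,::-1])
E
```

```text
[0.6585383  0.0117982  0.17961924] [-3.13877529 -0.01531645  0.01586014]
-10 [301. 209.]
0 [300. 222.]
10 [300. 235.]
22 [299. 251.]
```

View pics/c6.png

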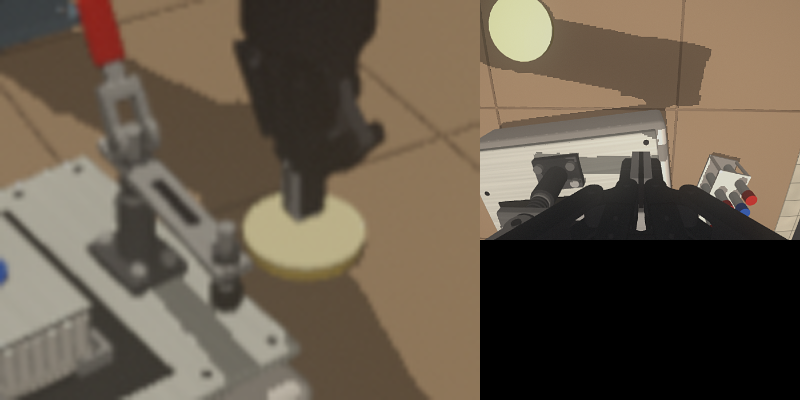

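The side crop shows the fingertip ending at about (300,222), right at the TCP projection. So the tips are at about L=0, not 22 mm ahead. The strap is unmoved, with the spindle at (226,235). I'll lower another 10 mm and push.

Emit:
send_rows --steps '[{"dx": -3,"dy": 0,"dz": 6,"turn": 0,"jaw": 0},{"dx": -2,"dy": 6,"dz": 4,"turn": 0,"jaw": 0},{"dx": 0,"dy": 12,"dz": 0,"turn": 0,"jaw": 0},{"dx": 0,"dy": 12,"dz": 0,"turn": 0,"jaw": 0},{"dx": 0,"dy": 8,"dz": 0,"turn": 0,"jaw": 0},{"dx": 2.3,"dy": 13.4,"dz": 0,"turn": 8,"jaw": 0},{"dx": 2.3,"dy": 13.4,"dz": 0,"turn": 8,"jaw": 0},{"dx": 2.3,"dy": 13.4,"dz": 0,"turn": 8,"jaw": 0},{"dx": 2.3,"dy": 13.4,"dz": 0,"turn": 8,"jaw": 0},{"dx": 0,"dy": 0,"dz": 0,"turn": 0,"jaw": 0}]'

```text
time_s: 7.9
eef_pos: [0.6524, -0.0836, 0.1684]
eef_rot: [-3.127, -0.009, -0.559]
ft_force: [0.2, 0.3, -0.0]
finger_gap: 0.002
```

```bash
cat >> h.py <<'E'
def st():
    s=env.observe();t=np.array(s["eef_pos"]);th=s["eef_rot"][2];P=np.array([.5583,-.0515]);v=t[:2]-P
    e=np.array([np.cos(th),np.sin(th)]);print("t",s["time_s"],"yaw",np.degrees(th).round(2),"r,d,z",(v@e).round(4),(v@[-e[1],e[0]]).round(4),t.round(4),"F",np.round(s["ft_force"],1))
    return t,th
E
python3 - <<'E'
from h import *
st();save("side","pics/s5.png");w=save("wrist","pics/w5.png")
b=cv2.imread("pics/s5.png")[150:250,190:310]
cv2.imwrite("pics/c7.png",np.hstack([cv2.resize(b,(480,400),interpolation=cv2.INTER_CUBIC),cv2.copyMakeBorder(cv2.resize(w,(320,240)),0,160,0,0,0)[:,:,::-1]]))
E
```

```text
t 7.9 yaw -32.04 r,d,z 0.0968 0.0228 [ 0.6524 -0.0836  0.1684] F [ 0.2  0.3 -0. ]
```

View pics/c7.png

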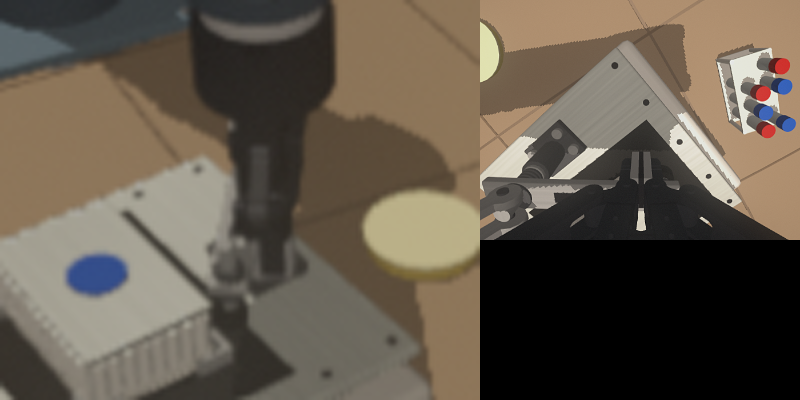

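The strap is now swinging with the finger (spindle at about (228,258) in the crop). I'll continue more slowly.

Emit:
send_rows --steps '[{"dx": 1.6,"dy": 8.4,"dz": 0,"turn": 5,"jaw": 0},{"dx": 1.6,"dy": 8.4,"dz": 0,"turn": 5,"jaw": 0},{"dx": 1.6,"dy": 8.4,"dz": 0,"turn": 5,"jaw": 0},{"dx": 1.6,"dy": 8.4,"dz": 0,"turn": 5,"jaw": 0},{"dx": 1.6,"dy": 8.4,"dz": 0,"turn": 5,"jaw": 0},{"dx": 1.6,"dy": 8.4,"dz": 0,"turn": 5,"jaw": 0},{"dx": 1.3,"dy": 6.7,"dz": -0.3,"turn": 4,"jaw": 0},{"dx": 1,"dy": 5,"dz": -0.3,"turn": 3,"jaw": 0},{"dx": 0,"dy": 0,"dz": 0,"turn": 0,"jaw": 0},{"dx": 0,"dy": 0,"dz": 0,"turn": 0,"jaw": 0}]'

```text
time_s: 9.25
eef_pos: [0.6238, -0.124, 0.1697]
eef_rot: [-3.109, 0.001, -1.185]
ft_force: [-0.1, -0.4, 0.4]
finger_gap: -0.003
```

```bash
python3 - <<'E'
from h import *
st();save("side","pics/s6.png")
b=cv2.imread("pics/s6.png")[165:245,180:280]
cv2.imwrite("pics/c8.png",cv2.resize(b,(750,600),interpolation=cv2.INTER_CUBIC))
for P in([.5755,-.1667,.152],[.5736,-.1655,.212]):print(((proj("side",P)[0]-[180,165])*7.5).round())
E
```

```text
t 9.25 yaw -67.9 r,d,z 0.0918 0.0334 [ 0.6238 -0.124   0.1697] F [-0.1 -0.4  0.4]
[253. 396.]
[235. 243.]
```

View pics/c8.png

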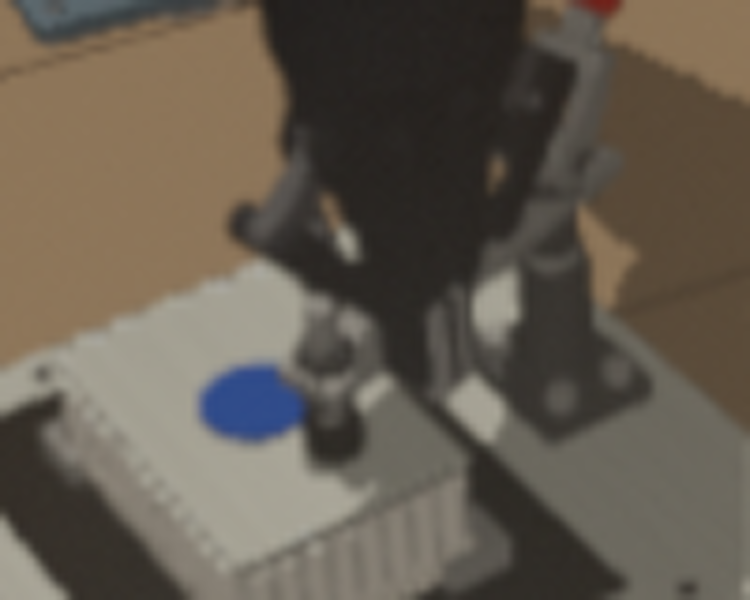

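The spindle top is at about (326,318) and the rubber bottom at about (335,462). The pad centre is at (252,402), which is where I predicted it. Computing the angle left to go.

```bash
python3 - <<'E'
from h import *
B=lambda u,v:(180+u/7.5-.4,165+v/7.5-.4)
P=np.array([.5583,-.0515])
for uv,z in(((326,318),.212),((335,462),.1555),((335,450),.1555)):
    q=ray("side",B(*uv),z);v=q[:2]-P;print(q.round(4),np.degrees(np.arctan2(v[1],v[0])).round(1),np.linalg.norm(v).round(4))
pad=ray("side",B(252,402),.152);v=pad[:2]-P;print("pad",pad,np.degrees(np.arctan2(v[1],v[0])),np.linalg.norm(v))
for a in range(-60,-86,-4):
    q=P+.115*np.array([np.cos(np.radians(a)),np.sin(np.radians(a))]);print(a,[((proj("side",[*q,z])[0]-[180,165]+.4)*7.5).round().tolist() for z in(.212,.1555)])
E
```

```text
[ 0.6197 -0.1552  0.212 ] -59.4 0.1205
[ 0.6201 -0.1575  0.1555] -59.8 0.1227
[ 0.6148 -0.1553  0.1555] -61.4 0.1182
pad [ 0.5764967  -0.16842194  0.152     ] -81.15395550190485 0.11832945593956605
-60 [[334.0, 307.0], [349.0, 448.0]]
-64 [[313.0, 298.0], [329.0, 438.0]]
-68 [[294.0, 288.0], [310.0, 428.0]]
-72 [[276.0, 277.0], [293.0, 417.0]]
-76 [[260.0, 266.0], [278.0, 406.0]]
-80 [[246.0, 254.0], [264.0, 393.0]]
-84 [[233.0, 241.0], [251.0, 380.0]]
```

Emit:
send_rows --steps '[{"dx": 2.1,"dy": 6.5,"dz": 0,"turn": 4,"jaw": 0},{"dx": 2.1,"dy": 6.5,"dz": 0,"turn": 4,"jaw": 0},{"dx": 2.1,"dy": 6.5,"dz": 0,"turn": 4,"jaw": 0},{"dx": 2.1,"dy": 6.5,"dz": 0,"turn": 4,"jaw": 0},{"dx": 0,"dy": 0,"dz": 0,"turn": 0,"jaw": 0},{"dx": 0,"dy": 0,"dz": 0,"turn": 0,"jaw": 0},{"dx": 0,"dy": 0,"dz": 0,"turn": 0,"jaw": 0},{"dx": 0,"dy": 0,"dz": 0,"turn": 0,"jaw": 0},{"dx": 0,"dy": 0,"dz": 0,"turn": 0,"jaw": 0},{"dx": 0,"dy": 0,"dz": 0,"turn": 0,"jaw": 0}]'

```text
time_s: 10.55
eef_pos: [0.6046, -0.1369, 0.1695]
eef_rot: [-3.106, 0.01, -1.458]
ft_force: [0.4, -0.3, -0.9]
finger_gap: -0.002
```

```bash
python3 - <<'E'
from h import *
t,th=st();v=t[:2]-[.5583,-.0515];a=np.degrees(np.arctan2(v[1],v[0]));n=np.linalg.norm(v);print(a,n,"bar~",a-np.degrees(np.arcsin(.0222/n)))
# bar-side markers: dark spindle/foot vs pad in side crop
E
```

```text
t 10.55 yaw -83.56 r,d,z 0.0901 0.0364 [ 0.6046 -0.1369  0.1695] F [ 0.4 -0.3 -0.9]
-61.53292531556548 0.09716520042890218 bar~ -74.74034008208989
```

Emit:
send_rows --steps '[{"dx": 1.2,"dy": 3.2,"dz": 0,"turn": 1,"jaw": 0},{"dx": 1.2,"dy": 3.2,"dz": 0,"turn": 1,"jaw": 0},{"dx": 1.2,"dy": 3.2,"dz": 0,"turn": 1,"jaw": 0},{"dx": 0,"dy": 0,"dz": 0,"turn": 0,"jaw": 0},{"dx": 0,"dy": 0,"dz": 0,"turn": 0,"jaw": 0},{"dx": 0,"dy": 0,"dz": 0,"turn": 0,"jaw": 0},{"dx": 0,"dy": 0,"dz": 0,"turn": 0,"jaw": 0},{"dx": 0,"dy": 0,"dz": 0,"turn": 0,"jaw": 0},{"dx": 0,"dy": 0,"dz": 0,"turn": 0,"jaw": 0},{"dx": 0,"dy": 0,"dz": 0,"turn": 0,"jaw": 0}]'

```text
time_s: 11.8
eef_pos: [0.5956, -0.1409, 0.1693]
eef_rot: [-3.105, 0.013, -1.514]
ft_force: [1.0, 0.6, 0.7]
finger_gap: -0.001
```

```bash
python3 - <<'E'
from h import *
t,th=st();v=t[:2]-[.5583,-.0515];a=np.degrees(np.arctan2(v[1],v[0]));n=np.linalg.norm(v);print(a,n,"bar~",a-np.degrees(np.arcsin(.0222/n)))
for n in("s6","now"):
    im=cv2.imread("pics/s6.png") if n=="s6" else save("side","pics/s7.png")[:,:,::-1]
    h=cv2.cvtColor(im[190:235,195:240],cv2.COLOR_BGR2HSV);m=cv2.inRange(h,(105,110,60),(128,255,255));ys,xs=np.where(m)
    print(n,"blue n",len(xs),"cols",xs.min()+195,xs.max()+195,"rows",ys.min()+190,ys.max()+190)
g=cv2.imread("pics/s7.png",0)[196:230:1,204:230];print("\n".join(" ".join(f"{p:3d}" for p in r) for r in g))
E
```

```text
t 11.8 yaw -86.73 r,d,z 0.0914 0.0321 [ 0.5956 -0.1409  0.1693] F [1.  0.6 0.7]
-67.37705359224944 0.09689024150170361 bar~ -80.62263014110599
s6 blue n 91 cols 207 220 rows 214 222
now blue n 59 cols 207 220 rows 216 222
 96  74  53  41  39  38  39  38  38  36  37  38  37  37  38  37  38  38  37  38  37  39  38  37  38  38
116 105  84  62  47  40  38  38  38  39  39  38  37  38  37  37  38  38  39  39  38  37  38  38  38  38
119 118 110  96  75  53  42  40  38  38  38  39  38  39  39  38  40  39  38  39  38  38  38  40  41  40
119 119 119 116 105  83  59  43  42  39  39  38  39  39  39  39  40  38  38  39  40  40  44  60  59  46
119 119 119 120 117 106  84  63  52  42  41  39  42  47  44  39  38  39  40  41  46  54  52  73  79  59
119 120 120 121 120 118 101  83  72  57  45  44  63  85  68  46  40  39  40  48  66  75  58  67  84  67
120 122 129 140 136 127 105  90  87  75  57  64  97 118  93  56  41  39  42  57  82  88  64  63  83  71
124 131 143 158 147 117  93  89  87  81  67  73 103 113  90  57  41  40  42  57  83  88  67  63  83  75
144 148 153 153 126  88  78  83  82  78  63  5
[... 1957 characters left out ...]
 111  96  88  80  77  81  89  97 100 101 102 103 103 103 104 104 103 104 102
159 161 161 160 158 157 149 143 131 113  97  95  99 102 103 103 102 102 102 103 102 104 104 103 102 103
158 160 161 159 158 157 146 139 135 116 103 102 103 104 103 103 103 103 102 102 103 103 105 104 104 103
158 158 158 149 140 137 121 110 107 104 102 102 103 103 104 104 103 103 102 102 103 103 103 104 103 104
158 159 157 135 112 108 104 102 102 102 102 102 102 103 104 104 104 104 103 102 102 103 103 104 104 104
159 158 157 144 120 104 102 102 101 102 102 102 103 103 103 104 104 103 104 103 103 102 102 103 103 104
159 159 158 155 131 107 103 103 102 102 102 104 102 103 103 107 106 104 104 104 103 102 102 103 104 104
```

The foot now looks nearly over the pad, and the kinematics put the strap at about -80.6° against a target of about -82.3°. I'll back off clear of the cameras to measure properly.

Emit:
send_rows --steps '[{"dx": 0,"dy": -20,"dz": 0,"turn": 0,"jaw": 0},{"dx": 0,"dy": -25,"dz": 0,"turn": 0,"jaw": 0},{"dx": 0,"dy": 0,"dz": -30,"turn": 0,"jaw": 0},{"dx": 0,"dy": 0,"dz": -30,"turn": 0,"jaw": 0},{"dx": -20,"dy": 0,"dz": -30,"turn": 0,"jaw": 0},{"dx": -60,"dy": 0,"dz": 0,"turn": 0,"jaw": 0},{"dx": -60,"dy": 0,"dz": 0,"turn": 0,"jaw": 0},{"dx": -60,"dy": 0,"dz": 0,"turn": 0,"jaw": 0},{"dx": -60,"dy": 0,"dz": 0,"turn": 0,"jaw": 0},{"dx": -60,"dy": 0,"dz": 0,"turn": 0,"jaw": 0}]'

```text
time_s: 13.1
eef_pos: [0.6197, 0.1778, 0.2666]
eef_rot: [-3.108, 0.007, -1.53]
ft_force: [0.6, 0.1, 0.0]
finger_gap: -0.002
```

```bash
python3 - <<'E'
from h import *
st();a=save("top","pics/t8.png")[190:300,275:385];b=save("side","pics/s8.png")[165:245,190:270]
a=np.clip(a*1.5,0,255).astype('uint8')
cv2.imwrite("pics/c9.png",np.hstack([cv2.resize(i,(400,400),interpolation=cv2.INTER_CUBIC) for i in(a,b)])[:,:,::-1])
E
```

```text
t 13.1 yaw -87.64 r,d,z -0.2266 0.0708 [0.6197 0.1778 0.2666] F [0.6 0.1 0. ]
```

View pics/c9.png

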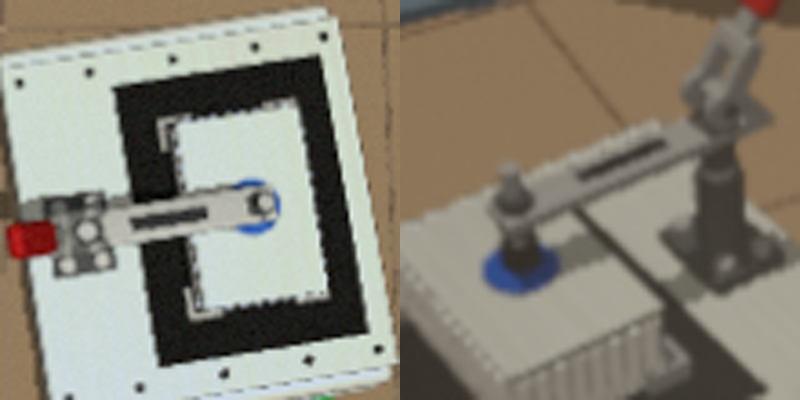

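In the clear top view (left), the spindle top is at (262,204), the pin at (88,231) and the grip at (32,240), with the blue pad edge visible above, right and below the bar. In the side view (right), the foot stands on the pad near its middle, with its base at about (522,265) and the pad at (521,268). The lever is still up.

```bash
python3 - <<'E'
from h import *
A=lambda u,v:(275+(u+.5)*110/400-.5,190+(v+.5)*110/400-.5)
P=np.array([.5583,-.0515])
sp=ray("top",A(262,204),.212);pn=ray("top",A(88,231),.203);gr=ray("top",A(32,240),.26)
f=lambda v:np.degrees(np.arctan2(v[1],v[0])).round(2)
print("spindle",sp,"pin",pn,"grip",gr,f((sp-pn)[:2]),f(sp[:2]-P))
# sub-pixel blue pad outline in both views before/after: circle fit of outer blue edge
for tag in("top1","t8"):
    im=cv2.imread(f"pics/{tag}.png");c=cv2.resize(im[235:260,332:357],None,fx=8,fy=8,interpolation=cv2.INTER_CUBIC)
    h=cv2.cvtColor(c,cv2.COLOR_BGR2HSV);m=cv2.inRange(h,(100,110,30),(130,255,255))
    pts=np.column_stack(np.where(m)[::-1]).astype(np.float32);hull=cv2.convexHull(pts)
    (x,y),r=cv2.minEnclosingCircle(hull);u=(332+(x+.5)/8-.5,235+(y+.5)/8-.5);pad=ray("top",u,.152);print(tag,"pad px",np.round(u,2),r/8,pad,f(pad[:2]-P),f(pad[:2]-pn[:2]))
# spindle bright-nut centre: bar edges near the end
im=cv2.imread("pics/t8.png");print(im[240:254,338:352].sum(2)//3)
for a in(-79,-81,-83):
    q=P+.115*np.array([np.cos(np.radians(a)),np.sin(np.radians(a))]);print(a,proj("top",[*q,.212])[0],proj("top",[*q,.19])[0])
E
```

```text
spindle [ 0.57349377 -0.16278986  0.212     ] pin [ 0.55852445 -0.05268047  0.203     ] grip [ 0.55260785 -0.01609468  0.26      ] -82.26 -82.23
top1 pad px [343.88 246.52] 7.594259262084961 [ 0.57379184 -0.16588107  0.152     ] -82.29 -82.32
t8 pad px [344.14 246.4 ] 7.516039848327637 [ 0.57406672 -0.16651968  0.152     ] -82.19 -82.23
[[113 109  91  66  56  60  55  56  68  89 119 127 136 138]
 [ 61  47  44  59  81  87  87  77  81  97 108 118 128 139]
 [ 91  91  90  99 112 114  99  81  78  86  90 106 108 133]
 [118 118 118 116 116  98  60  40  59  88  85  85  83 115]
 [115 118 116 119  99  63  37  27  86 117 114 103  78  86]
 [119 118 119 120 101  61  30  25 104 122 120 121  87  75]
 [122 120 119 118 120  71  39  31  86 115 121 115  88  77]
 [120 121 120 120 120  71  48  42  55  90 103  88  88  80]
 [121 119 121 120 119  88  58  46  47  59  75  94 110  93]
 [119 120 122 120 121 113 101  97  90  74 100 122 127 113]
 [121 122 123 123 124 126 124 122 106  83  97  98 100 125]
 [124 121 112 106 101 100 103 102  89  81  70  64  98 133]
 [107 102  89  79  70  68  74  75  75  75  77  92 126 137]
 [119 117 109  91  79  72  75  77  76  92 114 126 135 139]]
-79 [347.28585905 242.79215188] [345.72986547 243.20924575]
-81 [347.63984595 244.50435346] [346.07545989 244.88375372]
-83 [347.93444718 246.2283047 ] [346.36296585 246.56972452]
```

The strap bearing (-82.2°) matches the pad bearing (-82.2°) to within about 1 mm, so the swing is done. Next, over the top to the inner side of the lever.

Emit:
send_rows --steps '[{"dx": 0,"dy": 0,"dz": -35,"turn": -5.3,"jaw": 0},{"dx": 0,"dy": 0,"dz": -35,"turn": 0,"jaw": 0},{"dx": 0,"dy": 0,"dz": -5,"turn": 0,"jaw": 0},{"dx": 43,"dy": 18,"dz": 0,"turn": 0,"jaw": 0},{"dx": 43,"dy": 18,"dz": 0,"turn": 0,"jaw": 0},{"dx": 43,"dy": 18,"dz": 0,"turn": 0,"jaw": 0},{"dx": 43,"dy": 18,"dz": 0,"turn": 0,"jaw": 0},{"dx": 38,"dy": 15,"dz": 0,"turn": 0,"jaw": 0},{"dx": 0,"dy": 0,"dz": 0,"turn": 0,"jaw": 0},{"dx": 0,"dy": 0,"dz": 0,"turn": 0,"jaw": 0}]'

```text
time_s: 14.45
eef_pos: [0.5556, -0.0432, 0.3308]
eef_rot: [-3.121, 0.004, -1.42]
ft_force: [0.2, 0.6, 0.8]
finger_gap: 0.002
```

```bash
cat >> h.py <<'E'
def lv():
    s=env.observe();t=np.array(s["eef_pos"]);u=np.array([-.134,.991]);v=t[:2]-[.5584,-.052]
    th=s["eef_rot"][2];T=np.array([[np.cos(th),np.sin(th)],[np.sin(th),-np.cos(th)]])
    print("h",(1e3*v@u).round(1),"lateral",(1e3*v@[u[1],-u[0]]).round(1),"z",(1e3*t[2]).round(1),"yaw",np.degrees(th).round(1),"rot",np.round(s["eef_rot"],3),"u in tool",(T@u).round(3),"F",np.round(s["ft_force"],1),s["time_s"])
E
python3 -c "
from h import *
lv()"
```

```text
h 9.1 lateral -1.6 z 330.8 yaw -81.4 rot [-3.121  0.004 -1.42 ] u in tool [-1.    -0.016] F [0.2 0.6 0.8] 14.45
```

Emit:
send_rows --steps '[{"dx": 8,"dy": -1.6,"dz": 5,"turn": 0.8,"jaw": 0},{"dx": 0,"dy": 0,"dz": 18,"turn": 0,"jaw": 0},{"dx": 0,"dy": 0,"dz": 18,"turn": 0,"jaw": 0},{"dx": 0,"dy": 0,"dz": 16,"turn": 0,"jaw": 0},{"dx": 0,"dy": 0,"dz": 0,"turn": 0,"jaw": 0},{"dx": 0,"dy": 0,"dz": 0,"turn": 0,"jaw": 0},{"dx": 0,"dy": 0,"dz": 0,"turn": 0,"jaw": 0},{"dx": 0,"dy": 0,"dz": 0,"turn": 0,"jaw": 0},{"dx": 0,"dy": 0,"dz": 0,"turn": 0,"jaw": 0},{"dx": 0,"dy": 0,"dz": 0,"turn": 0,"jaw": 0}]'

```text
time_s: 15.7
eef_pos: [0.5601, -0.0479, 0.2687]
eef_rot: [-3.123, 0.004, -1.43]
ft_force: [0.6, -0.8, -0.3]
finger_gap: -0.002
```

```bash
python3 -c "
from h import *
lv()"
```

```text
h 3.8 lateral 2.3 z 268.7 yaw -81.9 rot [-3.123  0.004 -1.43 ] u in tool [-1.    -0.006] F [ 0.6 -0.8 -0.3] 15.7
```

Emit:
send_rows --steps '[{"dx": -8,"dy": 2.3,"dz": 0,"turn": 0,"jaw": 0},{"dx": -9,"dy": 0,"dz": 0,"turn": 0,"jaw": 0},{"dx": -7,"dy": 0,"dz": 3,"turn": 0,"jaw": 0},{"dx": -6,"dy": 0,"dz": 4,"turn": 0,"jaw": 0},{"dx": -5,"dy": 0,"dz": 4,"turn": 0,"jaw": 0},{"dx": -5,"dy": 0,"dz": 4,"turn": 0,"jaw": 0},{"dx": -4,"dy": 0,"dz": 5,"turn": 0,"jaw": 0},{"dx": -4,"dy": 0,"dz": 5,"turn": 0,"jaw": 0},{"dx": 0,"dy": 0,"dz": 0,"turn": 0,"jaw": 0},{"dx": 0,"dy": 0,"dz": 0,"turn": 0,"jaw": 0}]'

```text
time_s: 16.95
eef_pos: [0.5511, 0.0031, 0.2423]
eef_rot: [-3.122, 0.004, -1.43]
ft_force: [0.6, -0.8, 1.2]
finger_gap: -0.002
```

```bash
python3 -c "
from h import *
lv()"
```

```text
h 55.6 lateral 0.2 z 242.3 yaw -81.9 rot [-3.122  0.004 -1.43 ] u in tool [-1.    -0.007] F [ 0.6 -0.8  1.2] 16.95
```

Emit:
send_rows --steps '[{"dx": -2,"dy": 0,"dz": 5,"turn": 0,"jaw": 0},{"dx": -2,"dy": 0,"dz": 5,"turn": 0,"jaw": 0},{"dx": -2,"dy": 0,"dz": 5,"turn": 0,"jaw": 0},{"dx": -1,"dy": 0,"dz": 5,"turn": 0,"jaw": 0},{"dx": -1,"dy": 0,"dz": 5,"turn": 0,"jaw": 0},{"dx": 0,"dy": 0,"dz": 4,"turn": 0,"jaw": 0},{"dx": 0,"dy": 0,"dz": 3,"turn": 0,"jaw": 0},{"dx": 0,"dy": 0,"dz": 2,"turn": 0,"jaw": 0},{"dx": 0,"dy": 0,"dz": 2,"turn": 0,"jaw": 0},{"dx": 0,"dy": 0,"dz": 2,"turn": 0,"jaw": 0}]'

```text
time_s: 18.2
eef_pos: [0.5517, 0.0138, 0.2059]
eef_rot: [-3.121, 0.011, -1.429]
ft_force: [-10.6, 3.5, 28.6]
finger_gap: 0.001
```

```bash
python3 -c "
from h import *
lv()
s=save('side','pics/s9.png');b=cv2.imread('pics/s9.png')[150:250,190:310]
cv2.imwrite('pics/c10.png',cv2.resize(b,(720,600),interpolation=cv2.INTER_CUBIC))
h=cv2.cvtColor(cv2.imread('pics/s9.png')[120:230,200:330],cv2.COLOR_BGR2HSV);m=cv2.inRange(h,(0,150,60),(6,255,255))|cv2.inRange(h,(174,150,60),(180,255,255));ys,xs=np.where(m);print(len(xs),(xs.mean()+200,ys.mean()+120) if len(xs) else '')
for f in(5,10,20,30,40):
    c,q=np.cos(np.radians(f)),np.sin(np.radians(f));hh=.07*c-.007*q;print(f,proj('side',[.5584-.134*hh,-.052+.991*hh,.203+.07*q+.007*c])[0].round(1))
"
```

```text
h 66.1 lateral 2.2 z 205.9 yaw -81.9 rot [-3.121  0.011 -1.429] u in tool [-1.    -0.007] F [-10.6   3.5  28.6] 18.2
62 (np.float64(275.56451612903226), np.float64(173.6290322580645))
5 [275.  170.2]
10 [274.5 168.4]
20 [273.1 165.1]
30 [271.1 162.3]
40 [268.4 160.1]
```

The stop is reached at 28.6 N upward, with a side load as well. I'll lift straight off, clear away and check.

Emit:
send_rows --steps '[{"dx": 0,"dy": 0,"dz": -5,"turn": 0,"jaw": 0},{"dx": 0,"dy": 0,"dz": -15,"turn": 0,"jaw": 0},{"dx": 0,"dy": 0,"dz": -35,"turn": 0,"jaw": 0},{"dx": 0,"dy": 0,"dz": -35,"turn": 0,"jaw": 0},{"dx": -20,"dy": 0,"dz": -5,"turn": 0,"jaw": 0},{"dx": -50,"dy": 0,"dz": 0,"turn": 0,"jaw": 0},{"dx": -55,"dy": 0,"dz": 0,"turn": 0,"jaw": 0},{"dx": -55,"dy": 0,"dz": 0,"turn": 0,"jaw": 0},{"dx": -40,"dy": 0,"dz": 0,"turn": 0,"jaw": 0},{"dx": 0,"dy": 0,"dz": 0,"turn": 0,"jaw": 0}]'

```text
time_s: 19.5
eef_pos: [0.5194, 0.2314, 0.3092]
eef_rot: [-3.117, 0.005, -1.437]
ft_force: [0.4, -0.8, 0.2]
finger_gap: -0.003
```

```bash
python3 - <<'E'
from h import *
lv();a=save("top","pics/t10.png")[190:300,275:385];b=save("side","pics/s10.png")[145:245,190:290]
a=np.clip(a*1.5,0,255).astype('uint8')
cv2.imwrite("pics/c11.png",np.hstack([cv2.resize(i,(400,400),interpolation=cv2.INTER_CUBIC) for i in(a,b)])[:,:,::-1])
E
```

```text
h 286.1 lateral -0.7 z 309.2 yaw -82.3 rot [-3.117  0.005 -1.437] u in tool [-1.     0.001] F [ 0.4 -0.8  0.2] 19.5
```

View pics/c11.png

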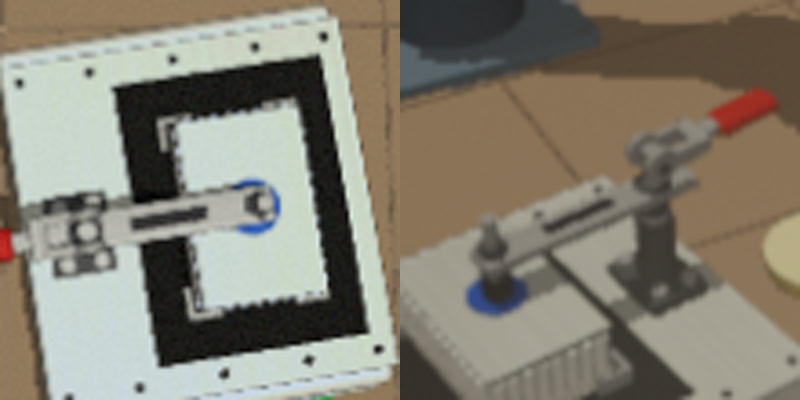

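The lever looks down and the foot is on the pad. In the side view the grip runs from (715,125) to (772,98); in the top view the spindle is at about (262,205). I'll check the lever angle and the swing numerically.

```bash
python3 - <<'E'
from h import *
def red(f):
    im=cv2.imread(f);c=cv2.resize(im[140:200,240:310],None,fx=8,fy=8,interpolation=cv2.INTER_CUBIC)
    h=cv2.cvtColor(c,cv2.COLOR_BGR2HSV);m=cv2.inRange(h,(0,130,50),(8,255,255))|cv2.inRange(h,(172,130,50),(180,255,255))
    (x,y),wh,an=cv2.minAreaRect(np.column_stack(np.where(m)[::-1]).astype(np.float32))
    M=cv2.moments(m,True);ang=.5*np.arctan2(2*M["mu11"],M["mu20"]-M["mu02"])
    return (240+(M["m10"]/M["m00"]+.5)/8-.5,140+(M["m01"]/M["m00"]+.5)/8-.5),np.degrees(ang)
print("red now",red("pics/s10.png"))
u=np.array([-.134,.991])
for f in(2,5,8,12,16,20,25):
    c,q=np.cos(np.radians(f)),np.sin(np.radians(f))
    pts=[]
    for s in(.047,.07,.093):
        h,z=s*c-.0*q,.203+s*q;pts.append(proj("side",[*(np.array([.5584,-.052])+h*u),z])[0])
    d=pts[2]-pts[0];print(f,pts[1].round(1),np.degrees(np.arctan2(d[1],d[0])).round(1))
# shift/rotation of the strap between clear top views: template-match spindle end; pad circle
t8,t10=[cv2.imread(f"pics/{n}.png") for n in("t8","t10")]
def m(box,p=3):
    r0,r1,c0,c1=box;T=cv2.resize(t8[r0:r1,c0:c1],None,fx=8,fy=8,interpolation=cv2.INTER_CUBIC);I=cv2.resize(t10[r0-p:r1+p,c0-p:c1+p],None,fx=8,fy=8,interpolation=cv2.INTER_CUBIC)
    r=cv2.matchTemplate(I,T,cv2.TM_CCOEFF_NORMED);_,v,_,l=cv2.minMaxLoc(r);return (np.array(l)/8-p),round(v,3)
print("spindle shift px",m((240,252,340,354)),"slot",m((242,258,308,336)),"block corner",m((265,280,320,372)),"screws",m((193,205,340,368)))
for n,b in(("bottle",(238,266,395,432)),("dish",(262,302,212,253)),("rack",(148,186,300,350))):
    a0=cv2.imread("pics/top1.png");r=b;print(n,np.abs(a0[r[0]:r[1],r[2]:r[3]].astype(int)-t10[r[0]:r[1],r[2]:r[3]]).mean().round(1))
K=[cv2.resize(cv2.imread(f"pics/{n}.png")[235:260,332:357],None,fx=8,fy=8,interpolation=cv2.INTER_CUBIC) for n in("t8","t10")]
for c in K:
    mm=cv2.inRange(cv2.cvtColor(c,cv2.COLOR_BGR2HSV),(100,110,30),(130,255,255));(x,y),r=cv2.minEnclosingCircle(np.column_stack(np.where(mm)[::-1]).astype(np.float32));print("pad px",332+x/8,235+y/8,r/8)
E
```

```text
red now ((275.651807766191, 171.95321075740944), np.float64(-24.618869008240747))
2 [275.2 173.6] -24.0
5 [275.2 172.4] -26.5
8 [275.  171.3] -28.9
12 [274.8 169.8] -32.0
16 [274.4 168.4] -35.0
20 [273.9 167. ] -37.9
25 [273.2 165.4] -41.5
spindle shift px (array([-0.25 ,  0.125]), 0.961) slot (array([0.125, 0.   ]), 0.991) block corner (array([0., 0.]), 0.999) screws (array([0., 0.]), 0.992)
bottle 3.6
dish 6.3
rack 5.4
pad px 344.57837772369385 246.83854389190674 7.516039848327637
pad px 344.5966749191284 246.83870887756348 7.523096561431885
```

```bash
python3 -c "
from h import *
print(env.close_job())"
```

```text
the job is handed in; nothing more can be done
None
```

The strap's foot is over the middle of the blue pad, the red lever is fully down, and I handed the job in at about 19.5 s with the gripper well clear of everything.

**How it went:**
- **First push missed:** it passed just over the strap without moving it. The cameras put the shut fingertips level with the TCP, not 22 mm ahead of it as described.
- **Swing:** I went back over the strap, came down 25 mm lower and pushed it round to the pad.
- **Lever:** I backed off, checked the swing, then pushed the lever down until it met its stop and lifted away.

**Last checks:**
- **Swing:** before the lever push, the strap pointed at -82.2° and the pad lay at -82.2°, so the foot was within about 1 mm. Afterwards the strap, block and pad had moved no more than about a quarter of a pixel in the top view.
- **Lever:** the side view puts it within a few degrees of its 5° stop.
- **Forces:** the last reading while pressing the lever was about 29 N up with an 11 N side load, all through the fingertips.
- **Bottle, dish and rack:** I only compared their overall brightness with the first top picture, and the small differences look like lighting. The dish differed most. I did not measure their positions, but the arm was never planned near them.

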